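# Bed a heater block down on its parallels

## Task

One of the two steel parallels under the aluminium heater block in the vise has slid out: push it back in along the vise until it meets the brass end stop like its neighbour. Then take the tamper from its leaning rest, tap the block down gently with it, without touching the dial gauge above, until the block is level and fully home and both parallels are pinned and no longer slide. Put the tamper back in its rest, and leave the other things on the bench alone.

Things in the scene. Friction and masses are not known exactly. Their poses are not given: they have to be found in the camera images.
- vise: blue bench vise, fixed; origin on the bench under the middle of the gap between its two steel jaws. Its y axis runs along the jaws, its x axis across them, away from the robot. Jaws 120 mm long in y, z 40 to 95 mm above the bench, gap 60 mm (x -30 to +30), outer faces at x -54 and +56 mm. The clamp screw's handle sticks out low on the -x side to x -112 mm (up to 31 mm high)
- vise_bed (a point): middle of the vise's flat bed between the jaws, 40 mm above the bench; its steel plate, 190 mm long in the vise's y and 59 mm wide, gives some 0.5 mm under a firm press; the blue body around it is 37 mm high and reaches from x -65 to +85 mm
- vise_stop (a point): middle of the face of the brass end stop (62 mm wide in x, 40 to 64 mm above the bench) that stands across the bed at the vise's +y end, 81.5 mm from its middle; the parallels butt against it
- gauge_dial (a point): centre of the dial (58 mm across, 24 mm thick in the vise's x) of the delicate gauge that hangs 205 mm above the bench over the middle of the vise. Its arm, 255 mm high, runs in +x to a column at the vise's x +105 mm. Do not touch it (limit 2 N). A gripper upright above the block would hit it; one leaning 30 to 45 degrees, its body to the -x (robot) side or to -x and sideways, passes
- gauge_plunger (a point): lower end of the gauge's thin plunger, 136 mm above the bench over the vise's middle
- block_top (a point): centre of the top of the aluminium heater block (59.5 mm in x, 90 mm along the jaws in y, 45 mm high; ten dark wells on its +x half). The jaws grip it: it stays where put, moves only up or down and rocks about the vise's x axis. Fully home its top is level, 103 mm above the bench. Pressing near its high end takes some 4 to 15 N; once home it gives under 1 mm more. Limit 90 N
- block_lift (a joint): height of the block's middle above its seat on the parallels, m: 0 is home (starts 5 to 8 mm up; pressed hard it goes a little below 0)
- block_rock (a joint): rocking of the block, rad: positive when its +y end is the higher; 0 is level
- strip_a_mid (a point): centre of one parallel: steel strip 10 mm wide, 160 mm long (its y, along the jaws), 18 mm high, 0.16 kg, -y end red, loose on the vise's bed under the block, close beside one jaw (the vise's x +23.5 or -23.5 mm). Home: its centre at the vise's y 0 to +1.5 mm, its red end about 80 mm to -y. The strip that is out has its centre 20 to 35 mm to -y and must be pushed to +y
- strip_b_mid (a point): centre of the other parallel, alike; which of the two is out, and by which jaw it stands, changes
- rest: dark foot with an orange square pocket that holds the tamper leaning; fixed; origin on the bench. The pocket (36 mm square inside; walls 26 mm high along its axis, the one on the rest's -x side 48 mm) leans 35 degrees from upright: its axis points up and to the rest's -x (mostly to the robot's left). Its floor's centre is 36 mm above the origin
- rest_pocket (a point): where the centre of the tamper's ball nose lies when the tamper sits in the pocket
- tamper_grip (a point): where to hold the tamper: middle of its square shank (16 x 16 mm, faces along the tamper's x and y; it reaches 26 mm below and 36 mm above this point). The tamper's z axis points from nose to shank end; in the rest it leans 35 degrees to the rest's -x. Below are a brass collar and a white ball nose, 30 mm across; the nose's end is 62 mm from this point. 0.2 kg
- tamper_nose (a point): centre of the tamper's ball nose (radius 15 mm), 47 mm from tamper_grip along the tamper's -z
- glove_box: blue glove carton 120 x 230 x 75 mm; bystander
- spray: clear bottle with black cap, 72 mm across; bystander
- wrench: steel wrench 150 mm; bystander
- brush: brush 170 mm; bystander
- case: clear case with black insert 90 x 120 x 60 mm; bystander
- jar: amber jar 52 mm across, 58 mm high; bystander

How it is judged:
On the way, in this order (a step that is already met when the one before it is completed fails the run):
1. the parallel that was out is home at the stop, like its neighbour (both centres no more than 4 mm short of the vise's middle), while the block is still up (y of each of strip_a_mid, strip_b_mid in the frame of vise above -0.004 m and value of joint block_lift above 0.002 m), for 0.1 s.
2. the tamper has been brought to bear on the block (contact force between tamper and block_rock above 2 N).
3. the block is home and level and pins both parallels (value of joint block_lift below 0.0012 m and value of joint block_rock between -0.02 and 0.02 rad and contact force between block_rock and strip_a above 1 N and contact force between block_rock and strip_b above 1 N), for 0.1 s.
At the end, for the whole second after the job is handed in: The block is home (less than 1.2 mm above its seat, level within 0.02 rad) and bears on each parallel with more than 1 N, so that neither slides; both parallels are within 4 mm of home at the stop; the tamper sits at rest in its pocket, its ball nose within 12 mm of where it sat (all of step 3 and y of each of strip_a_mid, strip_b_mid in the frame of vise above -0.004 m and distance between tamper_nose and rest_pocket below 0.012 m and angle between tamper's own z axis and vertical below 0.85 rad and linear speed of tamper below 0.02 m/s); the robot touches nothing.
It fails at once if the dial gauge is touched with more than 2 N (contact force between any of the arm, the fingers, tamper and gauge above 2 N).
It fails at once if the block is struck hard (more than 90 N) (contact force between tamper and block_rock above 90 N).
It fails at once if the block is pushed with the gripper in place of the tamper (more than 3 N) (contact force between any of the fingers, the arm and block_rock above 3 N).
It fails at once if another thing on the bench is moved by more than 30 mm (distance of any of glove_box, spray, wrench, brush, case, jar from where it was at the start of the episode above 0.03 m).
It also fails if it takes over 72 s, if anything falls off the work surface, if the arm or the gripper's body presses on something with over 40 N, if the wrist force passes 120 N, or if a joint passes its speed limit or range.

## Robot

A 7-joint arm with a two-finger parallel gripper is mounted at the origin on the work surface. World frame = base frame: x ahead of the robot, y to its left, z up, the work surface at z = 0. Lengths are in m, angles in rad, forces in N, time in s.
With the tool pointing down it reaches from about 0.35 to 0.9 m from the base axis. Payload 8.1 kg.
Tool frame: the origin (TCP) lies between the finger pads; the fingertips stand 11 mm ahead of it and the grasp point (between the pads) lies 8 mm behind it; z points along the fingers, y is the line along which they close (so a half turn about z gives the same grasp; the last joint's range is limited). The gripper opens to 92 mm and grips with 3 to 60 N. Pads are 19 mm wide; open, the fingers measure 130 mm over their backs; the gripper's body (75 mm by 190 mm) begins 47 mm behind the grasp point.
Start: joints at [-1.368, 0.434, 0.025, 1.573, -0.012, 1.134, -0.075], TCP at [0.188, 0.596, 0.238] pointing down, gripper open.
Joint ranges: [-2.62, 2.62], [-0.44, 2.09], [-1.27, 1.32], [0.08, 2.57], [-1.32, 4.46], [0.12, 2], [-2.74, 2.74]. Speed limits (rad/s): [2.22, 2.22, 3.01, 3.01, 3.14, 3.14, 3.14].

## Interface

Orientations are given as a rotation vector (axis times angle).
In Python, from cell import observe, get_image, camera_params, sign_off gives the robot as it stands.
- The arm moves only by the shell command python3 -m pendant 'ROWS' [FORCE]. ROWS is JSON, one flat list of numbers, 7 for each row, row after row: the shift along the tool's x, y, z in m, then the turn, a rotation vector about the tool's x, y, z in rad, then the finger opening in m, from 0 to 0.0918. In form: [dx, dy, dz, rx, ry, rz, jaw, dx, dy, dz, rx, ry, rz, jaw, ...]. A call has 1 to 10 rows; each row shifts and turns the commanded pose from where the row before left it, along the tool's axes as they then stand; what a row does not reach is not made up. A row lasts 1/8 s, in which the tool goes at most 62.5 mm and 10.7 degrees, less where a joint would pass 70% of its speed; a pose out of reach is approached as far as the arm can. A call is refused whole if a number of a shift passes 0.0625 or a number of a turn 0.188, either way. A call with a gripper value outside its range is refused whole. The fingers move at their own pace and stop on an object; FORCE is the grip in N (left out, the last holds). Time passes only in rows, so rows that do not move let the fingers close. It gives the time, the measured TCP pose, the force, the opening and the grip force at its end, in the units of the state.
- observe(): the state, without advancing time (a new reading comes with each control period).
- get_image(name): name is "side" or "top"; returns the picture (420x560x3 uint8, red, green, blue); there is no depth.
- camera_params(name): a dict with "intrinsics" (3x3 intrinsics, pixels), "dist" ([k1, k2, p1, p2, k3] as OpenCV has them; the pictures are not rectified), "eye" and "rotation" of the camera in the world. Camera axes: x right, y down, z forward; pixel columns grow to the right and rows downward; lengths in m; the calibration is good to about 2 mm. A picture is of the moment at which its call begins. camera_params takes no time and is no camera call.
- sign_off(): hands the job in; it is judged then, once.
The state is a dict: "clock": time; "joints": joint angles; "dq": joint speeds; "joint_efforts": joint torques, N m; "position": TCP position; "ee_rot": TCP orientation; "force": force on the tool from outside, world axes, zero at the start; "ft_torque": the same for the moment, N m; "width": opening from 0.0 (shut) to 1.0 (fully open); "gripper_force": force on a finger pad.
Only numpy, scipy, OpenCV 4.12 (cv2) and the standard library are available. Lean on these libraries where they do the work, as an engineer would, in place of code of your own. Each camera call takes 0.05 s, during which the arm holds its last target. There are 200 camera calls.

## Working session

There is one attempt and no reset: what is moved stays moved. The work goes in short steps, Python scripts to look and compute and a shell command to move; the robot and the scene stay as the last step left them, time stands still between calls to the robot, and variables do not carry over. Pictures are saved under pics/ and viewed, at most 11 in all, crops included, and the job is handed in when it is done.

```bash
mkdir -p pics; ls
python3 - <<'E'
from cell import *
import cv2,numpy as np
s=observe();print({k:np.round(v,3).tolist() for k,v in s.items()})
for n in("top","side"):
    im=get_image(n);cv2.imwrite(f"pics/{n}0.png",im[:,:,::-1]);p=camera_params(n)
    print(n,{k:np.round(v,4).tolist() for k,v in p.items()})
E
```

```text
pics
{'clock': 0.0, 'joints': [-1.368, 0.435, 0.025, 1.574, -0.012, 1.134, -0.075], 'dq': [0.001, -0.0, 0.001, 0.001, 0.0, 0.001, -0.001], 'joint_efforts': [0.001, -66.787, 0.986, -31.446, -0.06, 0.042, 0.0], 'position': [0.188, 0.596, 0.237], 'ee_rot': [-0.479, -3.105, 0.002], 'force': [-0.006, -0.577, -0.148], 'ft_torque': [0.018, 0.013, 0.003], 'gripper_force': 0.0, 'width': 1.004}
top {'intrinsics': [[452.2755, 0.0, 284.4013], [0.0, 452.2755, 212.5784], [0.0, 0.0, 1.0]], 'dist': [-0.0718, 0.0, 0.0, 0.0, 0.0], 'eye': [0.3079, -0.0106, 1.4725], 'rotation': [-2.1041, 2.1448, -0.1857]}
side {'intrinsics': [[459.4564, 0.0, 280.8293], [0.0, 459.4564, 207.3227], [0.0, 0.0, 1.0]], 'dist': [-0.0209, 0.0, 0.0, 0.0, 0.0], 'eye': [0.2658, -1.0099, 0.8974], 'rotation': [-2.1906, 0.3162, -0.1302]}
```

View pics/top0.png

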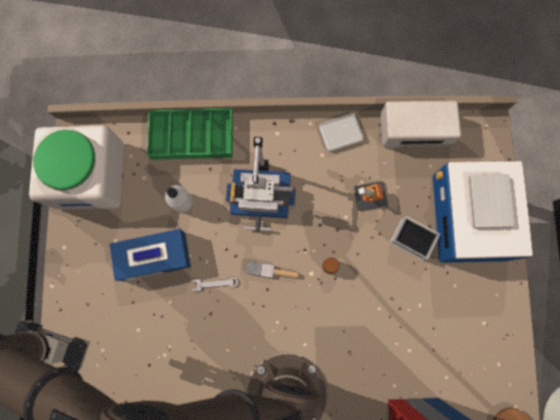

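View pics/side0.png

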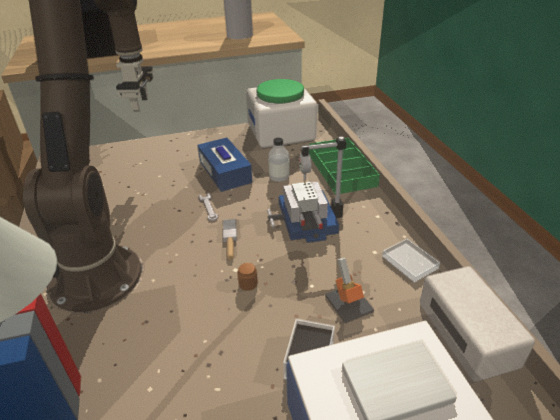

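The top view shows the vise at about (262,193), with the brass stop to its left (+y), and the rest at (370,193). The side view shows the vise at (308,205) and the rest at (348,290). Next I'll enlarge both.

```bash
cat > h.py <<'E'
from cell import *
import cv2,numpy as np
from scipy.spatial.transform import Rotation as R
def ray(n,uv):
    p=camera_params(n);K=np.array(p["intrinsics"]);d=np.array(p["dist"])
    q=cv2.undistortPoints(np.array(uv,float).reshape(-1,1,2),K,d).reshape(-1,2)
    v=np.c_[q,np.ones(len(q))]@R.from_rotvec(p["rotation"]).as_matrix().T
    return np.array(p["eye"]),v
def onz(n,uv,z):
    e,v=ray(n,uv);return e+v*((z-e[2])/v[:,2])[:,None]
def tri(a,b): # top uv, side uv
    A=np.zeros((3,3));c=np.zeros(3);L=[]
    for n,uv in(("top",a),("side",b)):
        e,v=ray(n,[uv]);v=v[0]/np.linalg.norm(v);P=np.eye(3)-np.outer(v,v);A+=P;c+=P@e;L.append((e,P))
    x=np.linalg.solve(A,c);return x,[np.linalg.norm(P@(x-e)) for e,P in L]
def proj(n,X):
    p=camera_params(n);Rm=R.from_rotvec(p["rotation"]).as_matrix().T
    X=np.atleast_2d(X);return cv2.projectPoints(X,cv2.Rodrigues(Rm)[0],-Rm@np.array(p["eye"]),np.array(p["intrinsics"]),np.array(p["dist"]))[0].reshape(-1,2)
def crop(im,u,v,w,h,k): # rgb crop with ticks each 10 px
    c=cv2.resize(im[v:v+h,u:u+w],None,fx=k,fy=k,interpolation=cv2.INTER_CUBIC)[:,:,::-1].copy()
    for i in range(0,w,10):
        cv2.line(c,(i*k,0),(i*k,6),(0,255,255),1)
        if i%20==0:cv2.putText(c,str(u+i),(i*k,16),0,.35,(0,255,255),1)
    for i in range(0,h,10):
        cv2.line(c,(0,i*k),(6,i*k),(0,255,255),1)
        if i%20==0:cv2.putText(c,str(v+i),(8,i*k+4),0,.35,(0,255,255),1)
    return c
E
python3 - <<'E'
from h import *
t=get_image("top");s=get_image("side")
a=np.hstack([crop(t,215,130,100,100,4),crop(s,260,135,100,100,4)])
b=np.hstack([crop(t,330,155,100,50,4),crop(s,310,255,100,50,4)])
cv2.imwrite("pics/z1.png",np.vstack([a,b]))
E
```

```text
(no output)
```

View pics/z1.png

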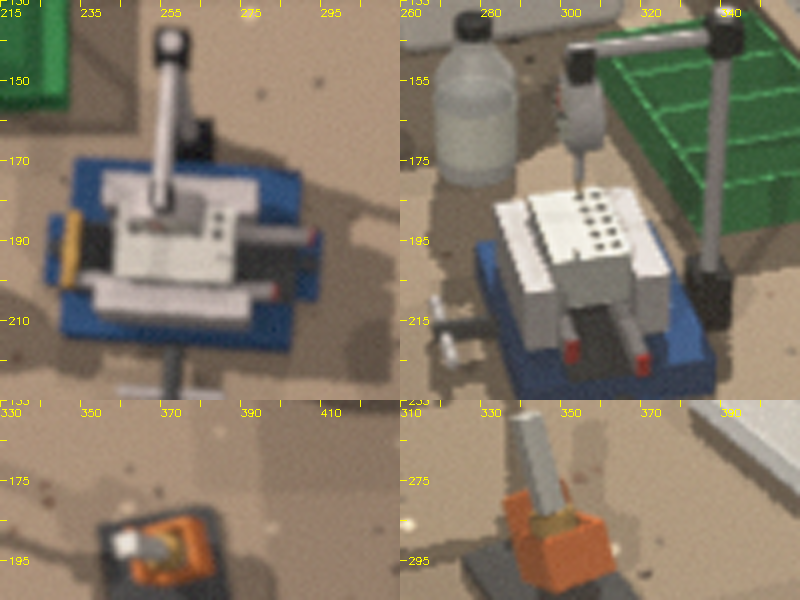

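The strip by the +x jaw is the one that's out: its red end is at (293,189), against (284,202) for the home one. I'll get the vise and rest poses from these features and check them by reprojection.

Run:
```python
from h import *
np.set_printoptions(precision=4,suppress=True)
t=get_image("top");s=get_image("side")
def mask(im,lo,hi,box):
    h=cv2.cvtColor(im,cv2.COLOR_RGB2HSV);m=cv2.inRange(h,lo,hi)
    if lo[0]==0 and hi[0]<=8: m|=cv2.inRange(h,(172,lo[1],lo[2]),(180,255,255))
    b=np.zeros_like(m);u,v,w,q=box;b[v:v+q,u:u+w]=m[v:v+q,u:u+w];return b
def blobs(m,k=3):
    n,l,st,c=cv2.connectedComponentsWithStats(m);return [(st[i].tolist(),c[i].round(2).tolist()) for i in range(1,n) if st[i,4]>=k]
print("red top",blobs(mask(t,(0,90,60),(8,255,255),(270,175,40,40))))
print("red side",blobs(mask(s,(0,90,60),(8,255,255),(290,210,50,30))))
print("brass top",blobs(mask(t,(15,90,80),(30,255,255),(225,175,25,35))))
m=mask(t,(5,150,100),(18,255,255),(340,170,60,50));print("orange top",blobs(m))
m=mask(s,(5,150,100),(18,255,255),(320,255,60,60));print("orange side",blobs(m))
J=onz("top",[[240.5,172.8],[279.7,175.2],[238.8,199.8+0],[277.7,209.2]],.095)
print("jaw",J)
print("red",onz("top",[[284.5,201.5],[293.3,188.7]],.058))
print("brassface",onz("top",[[235,182.5],[234,202.5]],.064))
print("shank end",tri((361,191),(341,257)))
print("dial/plung top?",onz("top",[[256,180]],.255))
# rest foot corners top
print("foot",onz("top",[[355.5,188],[382.5,182],[386,205],[355,207]],.0))
```

```text
red top [([284, 201, 1, 3, 3], [284.0, 202.0])]
red side [([301, 220, 4, 6, 22], [302.5, 222.5]), ([319, 223, 4, 6, 19], [320.37, 225.79])]
brass top [([230, 183, 6, 19, 77], [232.52, 191.87])]
orange top [([364, 185, 19, 16, 143], [374.63, 193.18])]
orange side [([337, 278, 27, 25, 344], [349.46, 291.86])]
jaw [[0.6889 0.131  0.095 ]
 [0.6785 0.0075 0.095 ]
 [0.602  0.1363 0.095 ]
 [0.5698 0.0155 0.095 ]]
red [[ 0.6014 -0.0059  0.058 ]
 [ 0.6428 -0.0349  0.058 ]]
brassface [[0.6656 0.1518 0.064 ]
 [0.6002 0.1549 0.064 ]]
shank end (array([ 0.6188, -0.2419,  0.12  ]), [np.float64(0.0020057205242194555), np.float64(0.002005720524219244)])
dial/plung top? [[0.623  0.0714 0.255 ]]
foot [[ 0.6549 -0.244   0.    ]
 [ 0.6738 -0.3359  0.    ]
 [ 0.5949 -0.343   0.    ]
 [ 0.5902 -0.2393  0.    ]]
```

```bash
cat >> h.py <<'E'
VC=np.array([.628,.0718,0]);VY=-.070
VR=R.from_euler("z",VY)
def vw(p): return VC+VR.apply(np.atleast_2d(p))
E
python3 - <<'E'
from h import *
t=get_image("top");s=get_image("side")
a=np.hstack([crop(t,340,170,50,50,8),crop(s,320,250,50,50,8)])
def cr(n,im,u,v,w,h,k,P):
    c=crop(im,u,v,w,h,k)
    for q in proj(n,P): cv2.circle(c,tuple(((q-[u-.0,v-.0]+.5)*k).astype(int)),2,(255,0,255),-1)
    return c
P=vw([[56,60,95],[56,-60,95],[-54,60,95],[-54,-60,95],[30,-60,95],[-30,-60,95],[30,60,95],[-30,60,95],[31,81.5,64],[-31,81.5,64],[-28.5,-80,58],[-18.5,-80,58],[18.5,-106,58],[28.5,-106,58],[0,0,136],[-28.5,-80,40],[28.5,-106,40],[18.5,-106,40]]) if 0 else None
V=np.array([[56,60,95],[56,-60,95],[-54,60,95],[-54,-60,95],[30,-60,95],[-30,-60,95],[31,81.5,64],[-31,81.5,64],[-28.5,-80,58],[-18.5,-80,58],[18.5,-106,58],[28.5,-106,58],[0,0,136],[-28.5,-80,40],[28.5,-106,40]])/1000
P=vw(V)
b=np.hstack([cr("top",t,220,167,80,40,5,P),cr("side",s,275,185,80,40,5,P)])
cv2.imwrite("pics/z2.png",np.vstack([a,b]))
E
```

```text
(no output)
```

View pics/z2.png

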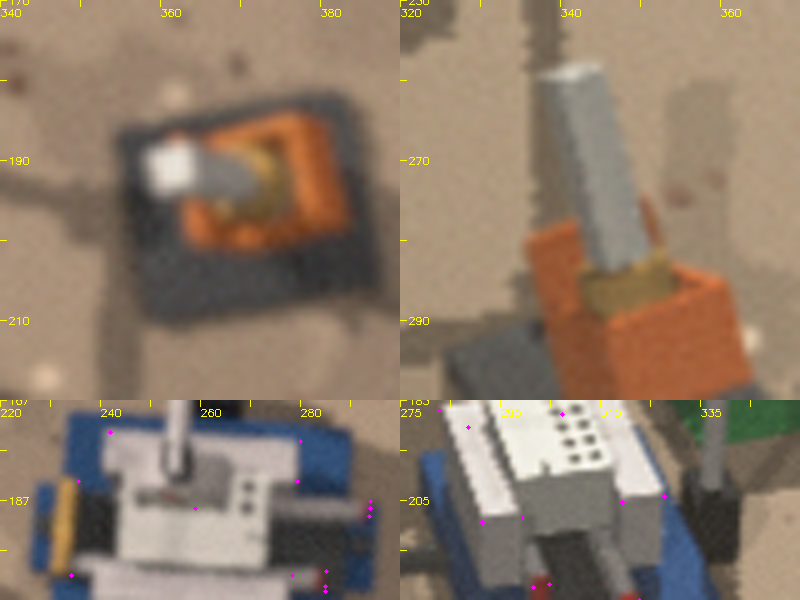

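Run:
```python
from h import *
np.set_printoptions(precision=4,suppress=True)
C=onz("top",[[354.5,186],[382.5,181.5],[387,205],[358,209.5]],.008)
print(C,C.mean(0)); 
for a,b in((1,0),(2,3)): d=C[b]-C[a];print("dir -x",np.degrees(np.arctan2(d[1],d[0])))
for a,b in((3,0),(2,1)): d=C[b]-C[a];print("dir",np.degrees(np.arctan2(d[1],d[0]))+90)
e,err=tri((361.0,191),(341.7,258.8));print("end",e,err)
th=np.radians(99);
for th in np.radians([95,99,103]):
    ax=np.r_[np.sin(.611)*np.array([np.cos(th),np.sin(th)]),np.cos(.611)]
    print(np.degrees(th),"grip",e-.036*ax,"nose",e-.083*ax,"origin",e-.098*ax-[0,0,.036], "px", proj("top",e-.062*ax),proj("side",e-.062*ax),proj("top",e-.083*ax))
```

```text
[[ 0.6599 -0.2397  0.008 ]
 [ 0.6736 -0.3343  0.008 ]
 [ 0.5933 -0.3445  0.008 ]
 [ 0.5801 -0.2476  0.008 ]] [ 0.6267 -0.2915  0.008 ]
dir -x 98.24069175038143
dir -x 97.77773739443285
dir 95.60307600233233
dir 97.29134343578109
end [ 0.6204 -0.2429  0.1143] [np.float64(0.00225261224588365), np.float64(0.002252612245883508)]
95.0 grip [ 0.6222 -0.2635  0.0848] nose [ 0.6245 -0.2904  0.0463] origin [ 0.6253 -0.2989 -0.002 ] px [[369.6004 192.7427]] [[346.1323 283.1846]] [[372.3337 193.5381]]
99.0 grip [ 0.6236 -0.2633  0.0848] nose [ 0.6278 -0.29    0.0463] origin [ 0.6292 -0.2985 -0.002 ] px [[369.4651 191.9925]] [[347.0106 282.8876]] [[372.1538 192.5456]]
103.0 grip [ 0.625  -0.2631  0.0848] nose [ 0.6311 -0.2893  0.0463] origin [ 0.633  -0.2977 -0.002 ] px [[369.2771 191.2521]] [[347.8512 282.5453]] [[371.9041 191.566 ]]
```

The fit is within about 1 px. Vise: centre (0.628, 0.072), yaw −4°. Rest: −x points at 98°, grip point about (0.623, −0.2625, 0.087). Next is a planning helper, then the push approach with a 30° lean to −y and closed fingers.

```bash
cat >> h.py <<'E'
def tilt(zh,tl,yd):
    """tool z leaning: body leans toward heading zh (deg world) by tl deg; tool y near heading yd"""
    a=np.radians(zh);t=np.radians(tl);z=np.array([-np.sin(t)*np.cos(a),-np.sin(t)*np.sin(a),-np.cos(t)])
    y=np.array([np.cos(np.radians(yd)),np.sin(np.radians(yd)),0]);y-=z*(y@z);y/=np.linalg.norm(y)
    return R.from_matrix(np.c_[np.cross(y,z),y,z])
def plan(wps,jaw):
    """wps: list of (pos,Rot,n): prints rows from the measured pose"""
    s=observe();p=np.array(s["position"]);r=R.from_rotvec(s["ee_rot"])
    for P,Q,n in wps:
        P=np.array(P,float);n0=int(max(np.ceil((np.linalg.norm(P-p)/.06)),np.ceil((r.inv()*Q).magnitude()/.18),1));n=max(n,n0)
        d=(r.inv()*Q).as_rotvec()/n;st=(P-p)/n;out=[]
        for i in range(n):
            out.append("%.4f,%.4f,%.4f,%.3f,%.3f,%.3f,%g"%(*r.inv().apply(st),*d,jaw)); r=r*R.from_rotvec(d)
        p=P;print(n,"rows:",*(out if len(set(out))>1 else [out[0]+"  xN"]),sep="\n ")
E
python3 - <<'E'
from h import *
vd=np.degrees(VY)
Q=tilt(vd-90,30,vd)
tip=vw([.0235,-.135,.060])[0]; 
pre=tip-.011*Q.as_matrix()[:,2]
print(pre,Q.as_rotvec())
plan([([.38,.25,.33],R.from_rotvec(observe()["ee_rot"]),1),([.42,-.12,.30],Q,1),(pre+[0,0,.10],Q,1)],0)
E
```

```text
[ 0.64161548 -0.06999957  0.06952628] [-2.00021926 -1.86488534 -0.53595714]
7
 rows:
 -0.0410,-0.0389,-0.0132,0.000,0.000,0.000,0  xN
8
 rows:
 -0.0187,-0.0426,0.0038,-0.044,0.055,0.163,0
 -0.0255,-0.0391,0.0007,-0.044,0.055,0.163,0
 -0.0314,-0.0344,-0.0024,-0.044,0.055,0.163,0
 -0.0364,-0.0287,-0.0057,-0.044,0.055,0.163,0
 -0.0401,-0.0221,-0.0089,-0.044,0.055,0.163,0
 -0.0425,-0.0149,-0.0120,-0.044,0.055,0.163,0
 -0.0436,-0.0073,-0.0149,-0.044,0.055,0.163,0
 -0.0433,0.0005,-0.0175,-0.044,0.055,0.163,0
5
 rows:
 -0.0017,0.0435,0.0291,0.000,-0.000,-0.000,0  xN
```

```bash
python3 -m pendant '[-0.041,-0.039,-0.013,0,0,0,0, -0.041,-0.039,-0.013,0,0,0,0, -0.041,-0.039,-0.013,0,0,0,0, -0.041,-0.039,-0.013,0,0,0,0, -0.041,-0.039,-0.013,0,0,0,0, -0.041,-0.039,-0.013,0,0,0,0, -0.041,-0.039,-0.013,0,0,0,0]' 10
python3 -m pendant '[-0.019,-0.043,0.004,-0.044,0.055,0.163,0, -0.025,-0.039,0.001,-0.044,0.055,0.163,0, -0.031,-0.034,-0.002,-0.044,0.055,0.163,0, -0.036,-0.029,-0.006,-0.044,0.055,0.163,0, -0.040,-0.022,-0.009,-0.044,0.055,0.163,0, -0.0425,-0.015,-0.012,-0.044,0.055,0.163,0, -0.0435,-0.007,-0.015,-0.044,0.055,0.163,0, -0.043,0.0005,-0.0175,-0.044,0.055,0.163,0, 0,0,0,0,0,0,0]'
python3 - <<'E'
from h import *
vd=np.degrees(VY)
Q=tilt(vd-90,30,vd)
f=lambda y,z:vw([.0235,y,z])[0]-.011*Q.as_matrix()[:,2]
plan([(f(-.135,.14),Q,1),(f(-.135,.048),Q,2)],0)
E
```

```text
clock: 1.27
position: [0.3803, 0.2475, 0.3294]
ee_rot: [0.478, 3.104, 0.001]
force: [1.9, -0.0, 0.5]
width: 0.289
gripper_force: 0.0
clock: 2.4
position: [0.4182, -0.1242, 0.2977]
ee_rot: [-2.015, -1.856, -0.539]
force: [-0.3, 0.5, -0.5]
width: 0.006
gripper_force: 0.0
5
 rows:
 -0.0022,0.0436,0.0330,0.001,0.001,-0.002,0
 -0.0023,0.0436,0.0329,0.001,0.001,-0.002,0
 -0.0024,0.0437,0.0328,0.001,0.001,-0.002,0
 -0.0025,0.0437,0.0328,0.001,0.001,-0.002,0
 -0.0026,0.0438,0.0327,0.001,0.001,-0.002,0
2
 rows:
 -0.0230,-0.0000,0.0398,-0.000,-0.000,0.000,0
 -0.0230,0.0000,0.0398,-0.000,-0.000,0.000,0
```

```bash
python3 -m pendant '[-0.002,0.0436,0.033,0.001,0.001,-0.002,0, -0.002,0.0436,0.033,0.001,0.001,-0.002,0, -0.0024,0.0437,0.033,0.001,0.001,-0.002,0, -0.0025,0.0437,0.033,0.001,0.001,-0.002,0, -0.0026,0.0438,0.033,0.001,0.001,-0.002,0, -0.023,0,0.04,0,0,0,0, -0.012,0,0.02,0,0,0,0, -0.006,0,0.010,0,0,0,0, 0,0,0,0,0,0,0]'
python3 - <<'E'
from h import *
s=observe();p=np.array(s["position"]);M=R.from_rotvec(s["ee_rot"]).as_matrix()
for n,o in(("tip",p+.011*M[:,2]),("front",p+.011*M[:,2]+.0095*M[:,0]),("back",p+.011*M[:,2]-.0095*M[:,0])): print(n,VR.inv().apply(o-VC).round(4))
t=get_image("top");s=get_image("side")
cv2.imwrite("pics/z3.png",np.hstack([crop(t,250,160,80,60,5),crop(s,280,180,80,60,5)]))
E
```

```text
clock: 3.52
position: [0.6423, -0.0623, 0.0702]
ee_rot: [-1.989, -1.872, -0.542]
force: [-0.0, -0.7, 0.9]
width: 0.006
gripper_force: 0.0
tip [ 0.0237 -0.1272  0.0607]
front [ 0.0236 -0.119   0.0655]
back [ 0.0237 -0.1354  0.0559]
```

View pics/z3.png

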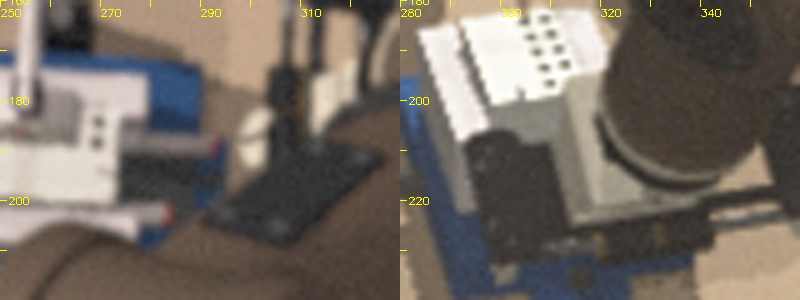

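Top view: the fingers at about (303,187) line up with the strip end at (293,188). I'll lower to strip height and push.

```bash
python3 -m pendant '[-0.0063,0,0.011,0,0,0,0, 0.007,0,0.004,0,0,0,0, 0.007,0,0.004,0,0,0,0, 0,0,0,0,0,0,0]'
python3 -m pendant '[0.0043,0,0.0025,0,0,0,0, 0.0043,0,0.0025,0,0,0,0, 0.0043,0,0.0025,0,0,0,0, 0.0035,0,0.002,0,0,0,0, 0,0,0,0,0,0,0]'
cat > tipv.py <<'E'
from h import *
s=observe();p=np.array(s["position"]);M=R.from_rotvec(s["ee_rot"]).as_matrix()
for n,o in(("tip",p+.011*M[:,2]),("front",p+.011*M[:,2]+.0095*M[:,0])): print(n,VR.inv().apply(o-VC).round(4))
E
python3 tipv.py
```

```text
clock: 4.12
position: [0.6436, -0.0446, 0.0573]
ee_rot: [-1.987, -1.874, -0.542]
force: [-0.1, -0.4, -1.2]
width: 0.004
gripper_force: 0.0
clock: 4.75
position: [0.6446, -0.0264, 0.0572]
ee_rot: [-1.988, -1.873, -0.542]
force: [-0.4, -0.4, -0.3]
width: 0.005
gripper_force: 0.0
tip [ 0.0234 -0.0913  0.0477]
front [ 0.0234 -0.0831  0.0525]
```

```bash
python3 -m pendant '[0.0017,0,0.001,0,0,0,0, 0.0017,0,0.001,0,0,0,0, 0,0,0,0,0,0,0]'; python3 -m pendant '[0.0013,0,0.0008,0,0,0,0, 0.0013,0,0.0008,0,0,0,0, 0,0,0,0,0,0,0]'; python3 tipv.py
```

```text
clock: 5.12
position: [0.6449, -0.023, 0.0572]
ee_rot: [-1.989, -1.872, -0.542]
force: [-0.5, 0.6, -0.5]
width: 0.007
gripper_force: 0.3
clock: 5.5
position: [0.6451, -0.0199, 0.0571]
ee_rot: [-1.989, -1.873, -0.542]
force: [-0.3, -1.1, 1.1]
width: 0.001
gripper_force: 0.4
tip [ 0.0234 -0.0847  0.0476]
front [ 0.0233 -0.0765  0.0524]
```

```bash
python3 -m pendant '[0.0013,0,0.0008,0,0,0,0, 0.0013,0,0.0008,0,0,0,0, 0,0,0,0,0,0,0]'; python3 -m pendant '[0.0013,0,0.0008,0,0,0,0, 0,0,0,0,0,0,0]'
python3 - <<'E'
from h import *
t=get_image("top");s=get_image("side")
cv2.imwrite("pics/z4.png",np.hstack([crop(t,250,160,80,60,5),crop(s,280,180,80,60,5)]))
E
```

```text
clock: 5.88
position: [0.6452, -0.0185, 0.057]
ee_rot: [-1.991, -1.873, -0.541]
force: [-0.6, -4.8, 1.7]
width: 0.004
gripper_force: 2.6
clock: 6.12
position: [0.6453, -0.0182, 0.057]
ee_rot: [-1.993, -1.873, -0.54]
force: [-2.0, -7.6, 2.6]
width: 0.003
gripper_force: 4.2
```

View pics/z4.png

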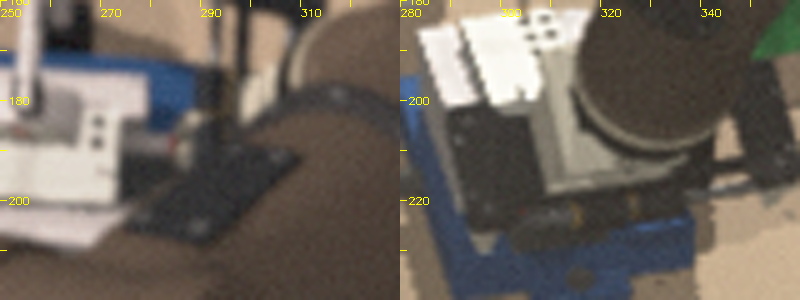

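The force climbed to 7.6 N along y and the red end at (283,188) is level with its neighbour, so the strip is at the stop. I'll retreat and go to the tamper.

```bash
python3 -m pendant '[-0.026,0,-0.015,0,0,0,0, -0.026,0,-0.015,0,0,0,0, 0.025,0,-0.0435,0,0,0,0, 0.025,0,-0.0435,0,0,0,0, 0.025,0,-0.0435,0,0,0,0.0918, 0,0,0,0,0,0,0.0918]'
python3 - <<'E'
from h import *
np.set_printoptions(precision=4,suppress=True)
Q=tilt(98,35,8);z=Q.as_matrix()[:,2];g=np.array([.623,-.2625,.087])
print("axis",-z)
plan([(g-.08*z+[0,0,.05],Q,1),(g-.072*z,Q,1)],.0918)
E
```

```text
clock: 6.98
position: [0.6426, -0.077, 0.2114]
ee_rot: [-1.99, -1.877, -0.548]
force: [0.5, 0.3, -0.7]
width: 0.174
gripper_force: 0.0
axis [-0.0798  0.568   0.8192]
7
 rows:
 -0.0181,-0.0025,-0.0091,0.000,-0.162,-0.030,0.0918
 -0.0192,-0.0031,-0.0061,0.000,-0.162,-0.030,0.0918
 -0.0199,-0.0037,-0.0029,0.000,-0.162,-0.030,0.0918
 -0.0199,-0.0043,0.0003,0.000,-0.162,-0.030,0.0918
 -0.0195,-0.0049,0.0035,0.000,-0.162,-0.030,0.0918
 -0.0185,-0.0054,0.0066,0.000,-0.162,-0.030,0.0918
 -0.0170,-0.0060,0.0095,0.000,-0.162,-0.030,0.0918
1
 rows:
 0.0287,-0.0000,0.0490,0.000,-0.000,0.000,0.0918  xN
```

```bash
python3 -m pendant '[-0.018,-0.0025,-0.009,0,-0.162,-0.03,0.0918, -0.019,-0.003,-0.006,0,-0.162,-0.03,0.0918, -0.02,-0.0037,-0.003,0,-0.162,-0.03,0.0918, -0.02,-0.0043,0,0,-0.162,-0.03,0.0918, -0.0195,-0.005,0.0035,0,-0.162,-0.03,0.0918, -0.0185,-0.0054,0.0066,0,-0.162,-0.03,0.0918, -0.017,-0.006,0.0095,0,-0.162,-0.03,0.0918, 0,0,0,0,0,0,0.0918]'
python3 - <<'E'
from h import *
t=get_image("top");s=get_image("side")
Q=tilt(98,35,8);z=Q.as_matrix()[:,2];g=np.array([.623,-.2625,.087])
plan([(g-.072*z,Q,1)],.0918)
cv2.imwrite("pics/z5.png",np.vstack([np.hstack([crop(t,215,160,100,60,4),crop(s,260,160,100,70,4)[:240]]),np.hstack([crop(t,330,155,100,70,4),crop(s,300,215,100,70,4)])]))
E
```

```text
clock: 7.98
position: [0.6137, -0.2133, 0.1957]
ee_rot: [1.723, 1.992, -0.553]
force: [0.8, 0.4, 0.8]
width: 0.997
gripper_force: 0.0
1
 rows:
 0.0248,0.0022,0.0465,-0.006,-0.004,0.001,0.0918  xN
```

View pics/z5.png

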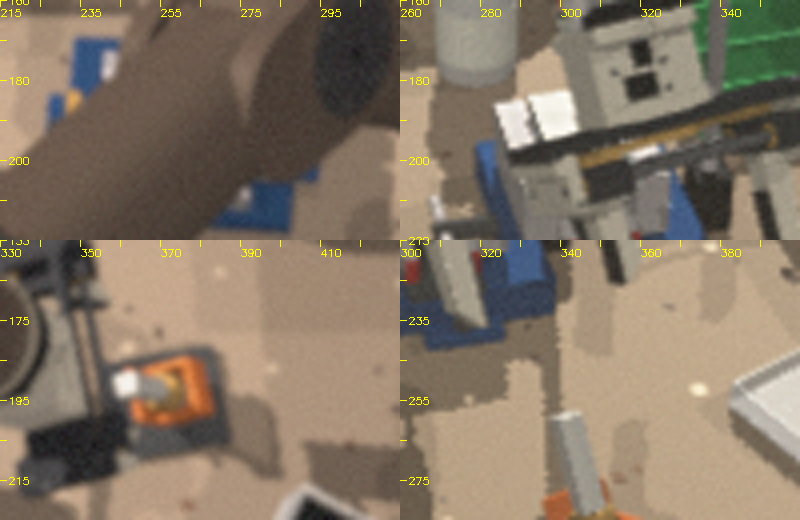

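Side view: the two fingertips at (320,236) and (354,225) straddle the line of the shank, whose end is at (341,258). I'll advance along the axis and close.

```bash
python3 -m pendant '[0.0248,0.0022,0.0465,-0.006,-0.004,0.001,0.0918, 0,0,0.027,0,0,0,0.0918, 0,0,0.027,0,0,0,0.0918, 0,0,0,0,0,0,0.0918]'
python3 - <<'E'
from h import *
Q=tilt(98,35,8);z=Q.as_matrix()[:,2];g=np.array([.623,-.2625,.087])
plan([(g+.008*z,Q,1)],.0918)
t=get_image("top");s=get_image("side")
cv2.imwrite("pics/z6.png",np.hstack([crop(t,330,155,70,70,5),crop(s,310,235,70,70,5)]))
E
```

```text
clock: 8.57
position: [0.6208, -0.2552, 0.1022]
ee_rot: [1.729, 1.979, -0.544]
force: [0.2, -0.5, 0.8]
width: 1.002
gripper_force: 0.0
1
 rows:
 0.0026,0.0012,0.0247,-0.001,0.000,-0.005,0.0918  xN
```

View pics/z6.png

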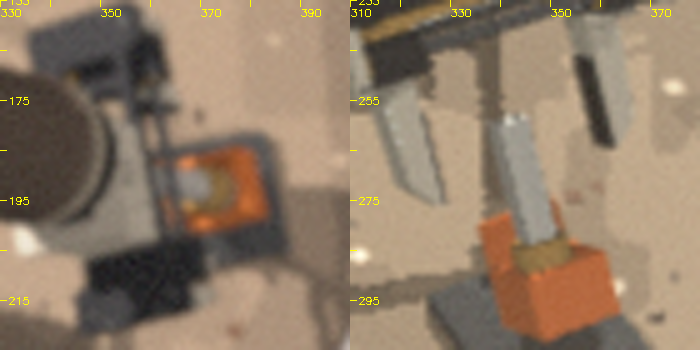

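The fingertip midpoint (343,269) lies on the shank. I'll advance 25 mm and grip.

```bash
python3 -m pendant '[0.0026,0.0012,0.0247,0,0,-0.005,0.0918, 0,0,0,0,0,0,0.0918, 0,0,0,0,0,0,0.03, 0,0,0,0,0,0,0.03, 0,0,0,0,0,0,0.02, 0,0,0,0,0,0,0.0, 0,0,0,0,0,0,0, 0,0,0,0,0,0,0, 0,0,0,0,0,0,0]' 55
```

```text
clock: 9.8
position: [0.6247, -0.2649, 0.0806]
ee_rot: [1.718, 1.986, -0.546]
force: [0.4, 0.3, 0.5]
width: 0.291
gripper_force: 0.0
```

```bash
python3 -m pendant '[0,0,0,0,0,0,0, 0,0,0,0,0,0,0, 0,0,0,0,0,0,0]'
python3 - <<'E'
from h import *
s=observe();print(np.round(s["position"],4).tolist(),np.round(s["ee_rot"],4).tolist())
E
```

```text
clock: 10.18
position: [0.6247, -0.2649, 0.0806]
ee_rot: [1.718, 1.986, -0.546]
force: [-0.9, -0.8, -0.0]
width: 0.169
gripper_force: 55.0
[0.6247, -0.2649, 0.0806] [1.7178, 1.9858, -0.5461]
```

Gripped at 15.5 mm with 55 N. I'll lift it out and estimate the block's tilt from the block corners in the first side picture.

```bash
python3 -m pendant '[0,0,-0.04,0,0,0,0, 0,0,-0.05,0,0,0,0, 0,0,-0.05,0,0,0,0, 0,0,0,0,0,0,0]'
python3 - <<'E'
from h import *
np.set_printoptions(precision=1,suppress=True)
for z in(.100,.105,.11,.115,.12): print(z,*[proj("side",vw([x,y,z]))[0] for x,y in((-.02975,-.045),(.02975,-.045),(-.02975,.045),(.02975,.045))])
print("jaw chk",*[proj("side",vw(p))[0] for p in([-.054,-.06,.095],[-.03,-.06,.095],[.056,-.06,.095],[-.054,.06,.095])])
im=cv2.imread("pics/side0.png")[:,:,::-1]
c=crop(im,280,175,66,50,12)
for z in(.105,.115):
  for x,y in((-.02975,-.045),(.02975,-.045),(-.02975,.045),(.02975,.045)):
    q=proj("side",vw([x,y,z]))[0];cv2.circle(c,tuple(((q-[280,175]+.5)*12).astype(int)),3,(255,0,255) if z<.11 else (0,255,0),-1)
cv2.imwrite("pics/z7.png",c)
E
```

```text
clock: 10.68
position: [0.6154, -0.1826, 0.1971]
ee_rot: [1.713, 1.987, -0.54]
force: [-0.2, -0.5, -2.5]
width: 0.172
gripper_force: 55.0
0.1 [297.9 203.6] [317.5 200.8] [291.1 186.8] [309.8 184.3]
0.105 [297.9 202.2] [317.5 199.4] [291.1 185.5] [309.8 183. ]
0.11 [297.9 200.8] [317.6 198. ] [291.1 184.1] [309.8 181.6]
0.115 [297.9 199.4] [317.6 196.7] [291.1 182.8] [309.8 180.3]
0.12 [297.9 198. ] [317.7 195.3] [291.1 181.4] [309.9 178.9]
jaw chk [291. 209.] [299.  207.9] [327.4 203.9] [282.5 186.6]
```

View pics/z7.png

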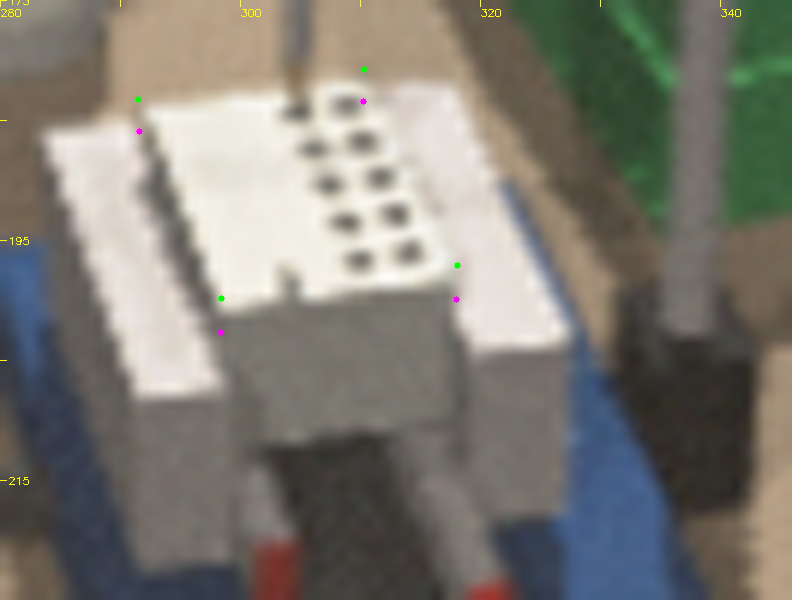

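Block top is about 5 mm up and nearly level; the tilt sign is unclear, so I'll tap both ends and read the contact height. The approach comes from −x with a 40° lean to the robot side.

```bash
cat >> h.py <<'E'
QT=tilt(np.degrees(VY)+180,40,np.degrees(VY)+90)
ZT=QT.as_matrix()[:,2]
def tcp_for_nose(x,y,z): return vw([x,y,z])[0]-.039*ZT
def nose():
    s=observe();n=np.array(s["position"])+.039*R.from_rotvec(s["ee_rot"]).as_matrix()[:,2]
    return VR.inv().apply(n-VC).round(4)
E
python3 - <<'E'
from h import *
plan([([.47,-.16,.26],QT,1),(tcp_for_nose(-.07,-.028,.165),QT,1)],0)
E
```

```text
8
 rows:
 -0.0001,-0.0175,-0.0096,-0.103,-0.009,-0.134,0
 0.0021,-0.0163,-0.0114,-0.103,-0.009,-0.134,0
 0.0041,-0.0146,-0.0130,-0.103,-0.009,-0.134,0
 0.0058,-0.0126,-0.0145,-0.103,-0.009,-0.134,0
 0.0072,-0.0101,-0.0157,-0.103,-0.009,-0.134,0
 0.0082,-0.0074,-0.0167,-0.103,-0.009,-0.134,0
 0.0089,-0.0045,-0.0173,-0.103,-0.009,-0.134,0
 0.0091,-0.0015,-0.0177,-0.103,-0.009,-0.134,0
4
 rows:
 0.0016,0.0536,0.0199,0.000,-0.000,0.000,0  xN
```

```bash
python3 -m pendant '[0,-0.0175,-0.0096,-0.103,-0.009,-0.134,0, 0.002,-0.0163,-0.0114,-0.103,-0.009,-0.134,0, 0.004,-0.0146,-0.013,-0.103,-0.009,-0.134,0, 0.006,-0.0126,-0.0145,-0.103,-0.009,-0.134,0, 0.007,-0.010,-0.0157,-0.103,-0.009,-0.134,0, 0.008,-0.0074,-0.0167,-0.103,-0.009,-0.134,0, 0.009,-0.0045,-0.0173,-0.103,-0.009,-0.134,0, 0.009,-0.0015,-0.0177,-0.103,-0.009,-0.134,0, 0,0,0,0,0,0,0]'
python3 - <<'E'
from h import *
plan([(tcp_for_nose(-.07,-.028,.16),QT,1),(tcp_for_nose(-.015,-.028,.145),QT,1)],0)
E
```

```text
clock: 11.8
position: [0.4824, -0.1556, 0.2401]
ee_rot: [0.447, 2.484, -0.122]
force: [0.5, 0.1, -2.3]
width: 0.17
gripper_force: 55.0
4
 rows:
 0.0129,0.0524,0.0073,-0.040,-0.018,-0.058,0
 0.0100,0.0527,0.0091,-0.040,-0.018,-0.058,0
 0.0071,0.0528,0.0111,-0.040,-0.018,-0.058,0
 0.0043,0.0527,0.0131,-0.040,-0.018,-0.058,0
1
 rows:
 -0.0325,-0.0000,0.0468,-0.000,0.000,0.000,0  xN
```

```bash
python3 -m pendant '[0.006,0.026,0.004,-0.02,-0.009,-0.029,0, 0.006,0.026,0.004,-0.02,-0.009,-0.029,0, 0.005,0.026,0.0045,-0.02,-0.009,-0.029,0, 0.005,0.026,0.0045,-0.02,-0.009,-0.029,0, 0.0035,0.026,0.0055,-0.02,-0.009,-0.029,0, 0.0035,0.026,0.0055,-0.02,-0.009,-0.029,0, 0.002,0.026,0.0065,-0.02,-0.009,-0.029,0, 0.002,0.026,0.0065,-0.02,-0.009,-0.029,0, 0,0,0,0,0,0,0]'
python3 - <<'E'
from h import *
print(nose());plan([(tcp_for_nose(-.015,-.028,.145),QT,2),(tcp_for_nose(-.015,-.028,.131),QT,1)],0)
s=observe();print(np.round(s["joints"],2))
t=get_image("top");s=get_image("side")
cv2.imwrite("pics/z8.png",np.hstack([crop(t,215,150,80,80,5),crop(s,260,130,80,80,5)]))
E
```

```text
clock: 12.92
position: [0.5296, 0.0489, 0.1854]
ee_rot: [0.076, 2.451, -0.051]
force: [-0.2, 0.4, -3.3]
width: 0.172
gripper_force: 55.0
[-0.0718 -0.0302  0.1553]
2
 rows:
 -0.0185,0.0009,0.0220,-0.006,-0.004,0.006,0
 -0.0184,0.0009,0.0221,-0.006,-0.004,0.006,0
1
 rows:
 0.0090,0.0000,0.0107,0.000,-0.000,-0.000,0  xN
[-1.08  0.15  0.79  2.49  2.1   0.18 -0.88]
```

View pics/z8.png

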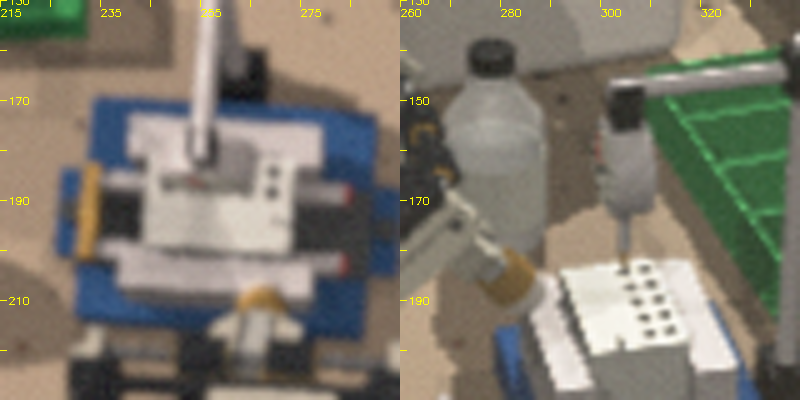

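The red ends at (282,188) and (282,202) are now aligned, and the gripper clears the gauge. I'll move over the −y half of the block and come down.

```bash
python3 -m pendant '[-0.0185,0.001,0.022,-0.006,-0.004,0.006,0, -0.0184,0.001,0.022,-0.006,-0.004,0.006,0, 0,0,0,0,0,0,0]'
python3 -m pendant '[0.0045,0,0.0054,0,0,0,0, 0.0032,0,0.0038,0,0,0,0, 0,0,0,0,0,0,0]'
python3 -c "from h import *;print(nose(),np.round(observe()['joints'],2))"
```

```text
clock: 13.4
position: [0.588, 0.0432, 0.1779]
ee_rot: [0.094, 2.437, -0.03]
force: [-0.6, -0.1, -2.4]
width: 0.173
gripper_force: 55.0
clock: 13.78
position: [0.5859, 0.0459, 0.166]
ee_rot: [0.088, 2.438, -0.026]
force: [-0.6, -0.1, -2.3]
width: 0.171
gripper_force: 55.0
[-0.015  -0.0286  0.1362] [-0.65  0.27  0.4   2.39  2.45  0.2  -1.21]
```

```bash
for i in 1; do python3 -m pendant '[0.0016,0,0.0019,0,0,0,0, 0.0016,0,0.0019,0,0,0,0, 0.0016,0,0.0019,0,0,0,0, 0,0,0,0,0,0,0]'; python3 -c "from h import *;print(nose())"; python3 -m pendant '[0.0013,0,0.0015,0,0,0,0, 0.0013,0,0.0015,0,0,0,0, 0,0,0,0,0,0,0]';python3 -c "from h import *;print(nose())"; done
```

```text
clock: 14.28
position: [0.5866, 0.0463, 0.159]
ee_rot: [0.088, 2.437, -0.025]
force: [-0.5, -0.7, -0.9]
width: 0.17
gripper_force: 55.0
[-0.0143 -0.0282  0.1292]
clock: 14.65
position: [0.5866, 0.0463, 0.155]
ee_rot: [0.088, 2.437, -0.025]
force: [-1.1, -0.8, -1.8]
width: 0.173
gripper_force: 55.0
[-0.0143 -0.0281  0.1253]
```

```bash
python3 -m pendant '[0.0013,0,0.0015,0,0,0,0, 0,0,0,0,0,0,0]'; python3 -c "from h import *;print(nose())"; python3 -m pendant '[0.0013,0,0.0015,0,0,0,0, 0,0,0,0,0,0,0]';python3 -c "from h import *;print(nose())"
```

```text
clock: 14.9
position: [0.5868, 0.0463, 0.1534]
ee_rot: [0.088, 2.436, -0.025]
force: [-1.0, -0.3, 0.6]
width: 0.173
gripper_force: 55.0
[-0.0141 -0.0282  0.1236]
clock: 15.15
position: [0.5867, 0.0463, 0.1513]
ee_rot: [0.088, 2.436, -0.025]
force: [-0.6, 0.3, 0.2]
width: 0.172
gripper_force: 55.0
[-0.0142 -0.0281  0.1216]
```

```bash
python3 -m pendant '[0.0010,0,0.0012,0,0,0,0, 0,0,0,0,0,0,0]'; python3 -c "from h import *;print(nose())"; python3 -m pendant '[0.001,0,0.0012,0,0,0,0, 0,0,0,0,0,0,0]';python3 -c "from h import *;print(nose())"
```

```text
clock: 15.4
position: [0.5867, 0.0464, 0.1497]
ee_rot: [0.088, 2.436, -0.025]
force: [-0.4, -0.9, 0.5]
width: 0.168
gripper_force: 55.0
[-0.0142 -0.0281  0.12  ]
clock: 15.65
position: [0.5869, 0.0465, 0.1488]
ee_rot: [0.088, 2.435, -0.025]
force: [-6.7, 0.1, 9.6]
width: 0.169
gripper_force: 55.0
[-0.0139 -0.028   0.1191]
```

```bash
python3 -m pendant '[0.0010,0,0.0012,0,0,0,0, 0,0,0,0,0,0,0]'; python3 -c "from h import *;print(nose())"
```

```text
clock: 15.9
position: [0.587, 0.0465, 0.1478]
ee_rot: [0.088, 2.434, -0.024]
force: [-13.6, -1.1, 19.7]
width: 0.172
gripper_force: 55.0
[-0.0138 -0.0279  0.1181]
```

The −y end resists with about 20 N near home height. I'll lift off, go round the plunger on the −x side, and press the +y end.

```bash
python3 -m pendant '[-0.0064,0,-0.0077,0,0,0,0, 0.0169,0,-0.0141,0,0,0,0, 0,0.028,0,0,0,0,0, 0,0.028,0,0,0,0,0, -0.0169,0,0.0141,0,0,0,0, 0,0,0,0,0,0,0]'; python3 -c "from h import *;print(nose())"; python3 -m pendant '[0.0013,0,0.0015,0,0,0,0, 0.0013,0,0.0015,0,0,0,0, 0,0,0,0,0,0,0]';python3 -c "from h import *;print(nose())"
```

```text
clock: 16.65
position: [0.5914, 0.1033, 0.157]
ee_rot: [0.086, 2.436, -0.025]
force: [-0.6, -0.0, -2.9]
width: 0.166
gripper_force: 55.0
[-0.0135  0.029   0.1273]
clock: 17.02
position: [0.5899, 0.1017, 0.1525]
ee_rot: [0.089, 2.437, -0.026]
force: [0.7, -0.5, -2.3]
width: 0.172
gripper_force: 55.0
[-0.0149  0.0273  0.1228]
```

```bash
python3 -m pendant '[0.001,0,0.0012,0,0,0,0, 0.001,0,0.0012,0,0,0,0, 0,0,0,0,0,0,0]';python3 -c "from h import *;print(nose())";  python3 -m pendant '[0.001,0,0.0012,0,0,0,0, 0,0,0,0,0,0,0]';python3 -c "from h import *;print(nose())"
```

```text
clock: 17.4
position: [0.5904, 0.1023, 0.1496]
ee_rot: [0.088, 2.437, -0.025]
force: [0.2, 0.2, -1.9]
width: 0.168
gripper_force: 55.0
[-0.0144  0.0279  0.1199]
clock: 17.65
position: [0.591, 0.1023, 0.1487]
ee_rot: [0.088, 2.435, -0.025]
force: [-1.4, -0.1, 1.3]
width: 0.167
gripper_force: 55.0
[-0.0138  0.028   0.119 ]
```

```bash
python3 -m pendant '[0.001,0,0.0012,0,0,0,0, 0,0,0,0,0,0,0]';python3 -c "from h import *;print(nose())";  python3 -m pendant '[0.001,0,0.0012,0,0,0,0, 0,0,0,0,0,0,0]';python3 -c "from h import *;print(nose())"
```

```text
clock: 17.9
position: [0.5912, 0.1024, 0.1479]
ee_rot: [0.088, 2.434, -0.024]
force: [-9.7, -0.4, 15.7]
width: 0.174
gripper_force: 55.0
[-0.0135  0.0281  0.1182]
clock: 18.15
position: [0.5913, 0.1024, 0.147]
ee_rot: [0.089, 2.433, -0.023]
force: [-17.9, 0.1, 26.7]
width: 0.173
gripper_force: 55.0
[-0.0134  0.0281  0.1173]
```

Stiffness and contact height match at both ends, so it looks seated. To preload the bed I'll press firmly (~45 N) at each end.

```bash
python3 -m pendant '[0.001,0,0.0012,0,0,0,0, 0.001,0,0.0012,0,0,0,0, 0,0,0,0,0,0,0]' 60;python3 -c "from h import *;print(nose())"
```

```text
clock: 18.52
position: [0.593, 0.1025, 0.146]
ee_rot: [0.09, 2.428, -0.022]
force: [-17.9, -0.4, 35.4]
width: 0.172
gripper_force: 60.0
[-0.0116  0.0284  0.1165]
```

```bash
python3 -m pendant '[-0.0096,0,-0.0115,0,0,0,0, 0.0169,0,-0.0141,0,0,0,0, 0,-0.028,0,0,0,0,0, 0,-0.028,0,0,0,0,0, -0.0169,0,0.0141,0,0,0,0, 0,0,0,0,0,0,0]'; python3 -c "from h import *;print(nose())"
```

```text
clock: 19.27
position: [0.5878, 0.0457, 0.1571]
ee_rot: [0.09, 2.435, -0.026]
force: [0.5, 0.1, -1.9]
width: 0.166
gripper_force: 60.0
[-0.013  -0.0287  0.1274]
```

```bash
python3 -m pendant '[0.0025,0,0.003,0,0,0,0, 0.001,0,0.0012,0,0,0,0, 0.001,0,0.0012,0,0,0,0, 0,0,0,0,0,0,0]';python3 -c "from h import *;print(nose())";python3 -m pendant '[0.001,0,0.0012,0,0,0,0, 0,0,0,0,0,0,0]';python3 -c "from h import *;print(nose())";python3 -m pendant '[0.001,0,0.0012,0,0,0,0, 0,0,0,0,0,0,0]';python3 -c "from h import *;print(nose())"
```

```text
clock: 19.77
position: [0.5863, 0.0466, 0.1494]
ee_rot: [0.087, 2.437, -0.025]
force: [0.1, -0.0, -2.6]
width: 0.17
gripper_force: 60.0
[-0.0146 -0.0279  0.1197]
clock: 20.02
position: [0.587, 0.0465, 0.1487]
ee_rot: [0.088, 2.435, -0.025]
force: [-2.2, -1.0, 3.4]
width: 0.173
gripper_force: 60.0
[-0.0138 -0.028   0.119 ]
clock: 20.27
position: [0.5873, 0.0463, 0.1479]
ee_rot: [0.089, 2.433, -0.024]
force: [-11.3, 0.8, 17.1]
width: 0.171
gripper_force: 60.0
[-0.0135 -0.0281  0.1183]
```

```bash
python3 -m pendant '[0.001,0,0.0012,0,0,0,0, 0.001,0,0.0012,0,0,0,0, 0,0,0,0,0,0,0]';python3 -c "from h import *;print(nose())"
```

```text
clock: 20.65
position: [0.5884, 0.0463, 0.1464]
ee_rot: [0.089, 2.429, -0.024]
force: [-12.3, -1.4, 23.8]
width: 0.17
gripper_force: 60.0
[-0.0123 -0.028   0.1168]
```

```bash
python3 -m pendant '[0.001,0,0.0012,0,0,0,0, 0.001,0,0.0012,0,0,0,0, 0,0,0,0,0,0,0]';python3 -c "from h import *;print(nose())"
```

```text
clock: 21.02
position: [0.5905, 0.0463, 0.1457]
ee_rot: [0.09, 2.423, -0.023]
force: [-15.0, -1.5, 35.9]
width: 0.169
gripper_force: 60.0
[-0.01   -0.0279  0.1163]
```

```bash
python3 -m pendant '[-0.0096,0,-0.0118,0,0,0,0, 0.0169,0,-0.0141,0,0,0,0, 0,0.028,0,0,0,0,0, 0,0.028,0,0,0,0,0, -0.0169,0,0.0141,0,0,0,0, 0,0,0,0,0,0,0]'; python3 -m pendant '[0.0027,0,0.0034,0,0,0,0, 0.001,0,0.0012,0,0,0,0, 0.001,0,0.0012,0,0,0,0, 0,0,0,0,0,0,0]';python3 -c "from h import *;print(nose())";python3 -m pendant '[0.001,0,0.0012,0,0,0,0, 0,0,0,0,0,0,0]';python3 -c "from h import *;print(nose())";python3 -m pendant '[0.001,0,0.0012,0,0,0,0, 0,0,0,0,0,0,0]';python3 -c "from h import *;print(nose())"
```

```text
clock: 21.78
position: [0.5915, 0.1032, 0.1562]
ee_rot: [0.086, 2.435, -0.025]
force: [-0.0, -0.5, -2.3]
width: 0.172
gripper_force: 60.0
clock: 22.28
position: [0.5906, 0.1017, 0.1487]
ee_rot: [0.089, 2.435, -0.025]
force: [-1.8, -0.3, 2.1]
width: 0.168
gripper_force: 60.0
[-0.0141  0.0274  0.119 ]
clock: 22.52
position: [0.5908, 0.1017, 0.1478]
ee_rot: [0.089, 2.434, -0.025]
force: [-11.2, -0.4, 16.9]
width: 0.171
gripper_force: 60.0
[-0.0139  0.0274  0.1182]
clock: 22.78
position: [0.5909, 0.1018, 0.1469]
ee_rot: [0.09, 2.433, -0.024]
force: [-18.7, -1.6, 26.4]
width: 0.172
gripper_force: 60.0
[-0.0138  0.0275  0.1172]
```

Contact is at 119.0 mm at both ends, unchanged, so the block is home and level. Now back off and return the tamper.

```bash
python3 -m pendant '[-0.012,0,-0.0145,0,0,0,0, 0.02,0,-0.016,0,0,0,0, 0.02,0,-0.016,0,0,0,0, 0.005,-0.03,-0.01,0,0,0,0, 0,-0.03,-0.01,0,0,0,0, 0,-0.03,-0.01,0,0,0,0, 0,0,0,0,0,0,0]'
cat > back.py <<'E'
from h import *
GR=R.from_rotvec([1.7178,1.9858,-.5461]);GP=np.array([.6247,-.2649,.0806]);GZ=GR.as_matrix()[:,2]
E
python3 - <<'E'
from back import *
plan([([.50,-.14,.25],QT,4),(GP-.12*GZ,GR,18)],0)
E
```

```text
clock: 23.65
position: [0.5086, 0.0152, 0.1819]
ee_rot: [0.093, 2.436, -0.025]
force: [0.2, -0.4, -2.8]
width: 0.166
gripper_force: 60.0
4
 rows:
 -0.0117,-0.0388,-0.0127,0.001,0.001,-0.002,0
 -0.0116,-0.0388,-0.0127,0.001,0.001,-0.002,0
 -0.0116,-0.0388,-0.0127,0.001,0.001,-0.002,0
 -0.0115,-0.0388,-0.0127,0.001,0.001,-0.002,0
18
 rows:
 -0.0025,-0.0027,0.0073,0.046,0.004,0.060,0
 -0.0027,-0.0022,0.0074,0.046,0.004,0.060,0
 -0.0028,-0.0017,0.0075,0.046,0.004,0.060,0
 -0.0029,-0.0012,0.0075,0.046,0.004,0.060,0
 -0.0030,-0.0006,0.0075,0.046,0.004,0.060,0
 -0.0031,-0.0001,0.0075,0.046,0.004,0.060,0
 -0.0031,0.0004,0.0075,0.046,0.004,0.060,0
 -0.0031,0.0009,0.0075,0.046,0.004,0.060,0
 -0.0030,0.0015,0.0074,0.046,0.004,0.060,0
 -0.0030,0.0020,0.0073,0.046,0.004,0.060,0
 -0.0029,0.0025,0.0072,0.046,0.004,0.060,0
 -0.0027,0.0030,0.0071,0.046,0.004,0.060,0
 -0.0026,0.0035,0.0069,0.046,0.004,0.060,0
 -0.0024,0.0039,0.0067,0.046,0.004,0.060,0
 -0.0021,0.0044,0.0065,0.046,0.004,0.060,0
 -0.0019,0.0048,0.0063,0.046,0.004,0.060,0
 -0.0016,0.0052,0.0061,0.046,0.004,0.060,0
 -0.0013,0.0055,0.0058,0.046,0.004,0.060,0
```

```bash
python3 -m pendant '[-0.0117,-0.0388,-0.0127,0,0,0,0, -0.0117,-0.0388,-0.0127,0,0,0,0, -0.0117,-0.0388,-0.0127,0,0,0,0, -0.0115,-0.0388,-0.0127,0,0,0,0, 0,0,0,0.046,0.004,0.06,0, 0,0,0,0.046,0.004,0.06,0, 0,0,0,0.046,0.004,0.06,0, 0,0,0,0.046,0.004,0.06,0, 0,0,0,0.046,0.004,0.06,0]'
python3 -m pendant '[0,0,0,0.07,0.006,0.09,0, 0,0,0,0.07,0.006,0.09,0, 0,0,0,0.07,0.006,0.09,0, 0,0,0,0.07,0.006,0.09,0, 0,0,0,0.07,0.006,0.09,0, 0,0,0,0.07,0.006,0.09,0, 0,0,0,0.07,0.006,0.09,0, 0,0,0,0.07,0.006,0.09,0, 0,0,0,0.07,0.006,0.09,0, 0,0,0,0,0,0,0]'
python3 - <<'E'
from back import *
plan([(GP-.12*GZ,GR,4)],0)
E
```

```text
clock: 24.78
position: [0.5073, -0.0787, 0.2291]
ee_rot: [0.562, 2.388, -0.197]
force: [0.5, -0.3, -1.3]
width: 0.171
gripper_force: 60.0
clock: 26.02
position: [0.5085, -0.0785, 0.229]
ee_rot: [1.768, 1.923, -0.567]
force: [0.5, 0.2, -0.7]
width: 0.169
gripper_force: 60.0
4
 rows:
 -0.0180,0.0238,0.0291,-0.006,0.004,-0.013,0
 -0.0185,0.0234,0.0291,-0.006,0.004,-0.013,0
 -0.0189,0.0230,0.0292,-0.006,0.004,-0.013,0
 -0.0194,0.0226,0.0292,-0.006,0.004,-0.013,0
```

```bash
python3 -m pendant '[-0.018,0.0238,0.029,-0.006,0.004,-0.013,0, -0.0185,0.0234,0.029,-0.006,0.004,-0.013,0, -0.019,0.023,0.029,-0.006,0.004,-0.013,0, -0.0194,0.0226,0.029,-0.006,0.004,-0.013,0, 0,0,0,0,0,0,0, 0,0,0,0,0,0,0]'
python3 - <<'E'
from back import *
plan([(GP-.06*GZ,GR,2),(GP,GR,3)],0)
E
```

```text
clock: 26.78
position: [0.6132, -0.1965, 0.1791]
ee_rot: [1.717, 1.986, -0.547]
force: [-0.3, 0.3, -2.2]
width: 0.174
gripper_force: 60.0
2
 rows:
 -0.0000,0.0009,0.0302,-0.000,0.000,0.000,0  xN
3
 rows:
 -0.0000,0.0000,0.0200,-0.000,0.000,-0.000,0  xN
```

```bash
python3 -m pendant '[0,0.0009,0.03,0,0,0,0, 0,0.0009,0.03,0,0,0,0, 0,0,0.02,0,0,0,0, 0,0,0.02,0,0,0,0, 0,0,0.012,0,0,0,0, 0,0,0,0,0,0,0]'
python3 -m pendant '[0,0,0.004,0,0,0,0, 0,0,0.002,0,0,0,0, 0,0,0,0,0,0,0]'
python3 -c "
from back import *
plan([(GP,GR,1)],0)"
```

```text
clock: 27.52
position: [0.6243, -0.2601, 0.0876]
ee_rot: [1.718, 1.985, -0.547]
force: [-0.3, -0.1, -1.9]
width: 0.171
gripper_force: 60.0
clock: 27.9
position: [0.6253, -0.2641, 0.0831]
ee_rot: [1.718, 1.984, -0.546]
force: [-0.5, 0.2, -1.4]
width: 0.171
gripper_force: 60.0
1
 rows:
 0.0009,-0.0007,0.0025,0.000,0.001,-0.001,0  xN
```

Free insertion; last 2.5 mm, then release and back out.

```bash
python3 -m pendant '[0.0009,-0.0007,0.0022,0,0,0,0, 0,0,0,0,0,0,0, 0,0,0,0,0,0,0.03, 0,0,0,0,0,0,0.06, 0,0,0,0,0,0,0.0918, 0,0,0,0,0,0,0.0918, 0,0,0,0,0,0,0.0918]' 10
python3 -m pendant '[0,0,0,0,0,0,0.0918, 0,0,0,0,0,0,0.0918, 0,0,-0.04,0,0,0,0.0918, 0,0,-0.05,0,0,0,0.0918, 0,0,-0.05,0,0,0,0.0918, -0.04,0,-0.04,0,0,0,0.0918, 0,-0.05,-0.02,0,0,0,0.0918, 0,-0.05,-0.02,0,0,0,0.0918, 0,-0.05,0,0,0,0,0.0918, 0,0,0,0,0,0,0.0918]'
python3 - <<'E'
from h import *
t=get_image("top");s=get_image("side")
cv2.imwrite("pics/z9.png",np.vstack([np.hstack([crop(t,215,160,100,60,4),crop(s,270,170,100,60,4)]),np.hstack([crop(t,330,155,100,70,4),crop(s,300,245,100,70,4)])]))
E
```

```text
clock: 28.78
position: [0.6246, -0.2649, 0.0808]
ee_rot: [1.719, 1.984, -0.546]
force: [-0.9, 1.1, 0.1]
width: 0.668
gripper_force: 0.0
clock: 30.02
position: [0.4591, -0.1938, 0.2828]
ee_rot: [1.722, 1.986, -0.546]
force: [0.4, -0.2, -0.4]
width: 0.997
gripper_force: 0.0
```

View pics/z9.png

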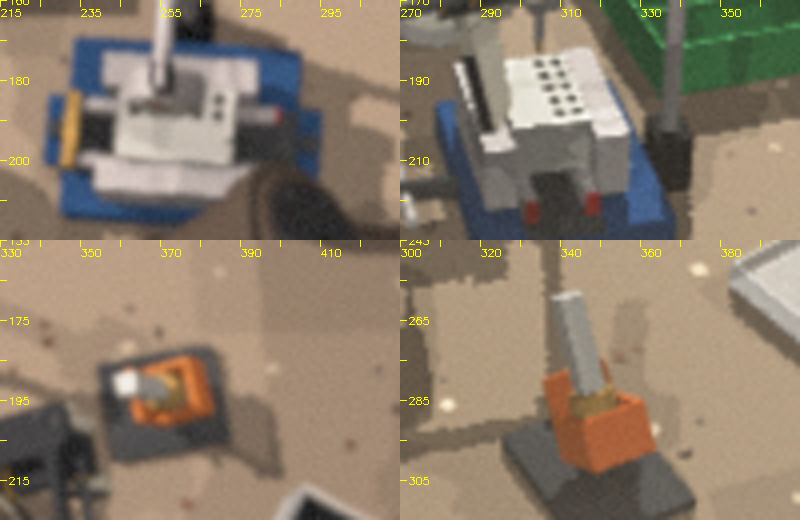

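The tamper sits in its pocket as at the start (shank end at (361,191) top and (341,259) side). The block sits about 1.5 px (5 mm) lower, with both red ends level. Handing in.

```bash
python3 -c "from cell import *;print(sign_off())"
```

```text
the job is handed in; nothing more can be done
None
```

I pushed the loose parallel back to the stop, tapped the block down until it read home and level at both ends, put the tamper back in its rest, and handed the job in at about 30 s; no verdict came back.

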